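Vent the drying chamber, break its stuck lid free and hold it ajar

ROBOT

A 7-joint arm with a two-finger parallel gripper is mounted at the origin on a cart in front of the work surface, level with it; the furniture and walls round the work are solid. World frame = base frame: x ahead of the robot, y to its left, z up, the work surface at z = 0. Lengths are in m, angles in degrees, forces in N, time in s.
With the tool pointing down it reaches from about 0.425 to 0.825 m from the base axis. Payload 3.6 kg.
Tool frame: the origin (TCP) lies between the finger pads, 19 mm behind the fingertips; this is the grasp point; z points along the fingers, y is the line along which they close (so a half turn about z gives the same grasp; the last joint's range is limited). The gripper opens to 93 mm and grips with 3 to 60 N. Pads are 15 mm wide; open, the fingers measure 128 mm over their backs; the gripper's body (75 mm by 188 mm) begins 65 mm behind the grasp point.
Start: joints at [69.414, 35.231, -0.722, 81.555, 0.464, 63.22, -2.315], TCP at [0.212, -0.614, 0.237] pointing down, gripper open.
Joint ranges: [-178.69, 178.69], [-17.37, 117.87], [-77.05, 75.6], [15.02, 138.74], [-78.02, 258.01], [0.78, 113.62], [-162.83, 162.83]. Speed limits (degrees/s): [159.86, 159.86, 180, 180, 180, 180, 180].

INTERFACE

Orientations are given as [roll, pitch, yaw] about the fixed x, y, z axes, in that order (R = Rz(yaw) Ry(pitch) Rx(roll)).
In Python, from station import env, cams gives the robot as it stands.
- The arm moves only by the tool step_arm, never from a script. Its argument "steps" is text: rows parted by semicolons, each of 5 numbers parted by spaces: the finger opening in mm, from 0 to 93, then the shift along the tool's x, y, z in mm, then the turn about the tool's z in rad. A call has 1 to 20 rows; each row is the pose to reach, as a shift and turn from the pose commanded when the call began, along the tool's axes at that moment; what a row does not reach only later rows make up. A row lasts 1/8 s, in which the tool goes at most 62.5 mm and 10.7 degrees, less where a joint would pass 70% of its speed; a pose out of reach is approached as far as the arm can. A call with a gripper value outside its range is refused whole. The fingers move at their own pace and stop on an object; the grip force is fixed at half the most. Time passes only in rows, so rows that repeat a pose let the fingers close. It gives the time, the measured TCP pose, the force, the opening and the grip force at its end, in the units of the state.
- env.read_state(): the state, without advancing time (a new reading comes with each control period).
- cams.read_camera(name): name is "scene" or "top" or "wrist"; returns a dict with "frame" (384x512x3 uint8, red, green, blue), "z_map" (384x512 float32, m along the optical axis (not along the pixel's ray), 0 where there is no reading), "K" (3x3 intrinsics, pixels), "R" (3x3) and "t" (3): a world point X has camera coordinates R X + t. Camera axes: x right, y down, z forward; pixel columns grow to the right and rows downward; lengths in m; the calibration is good to about 2 mm. A picture is of the moment at which its call begins.
- env.job_done(): hands the job in; it is judged then, once.
The state is a dict: "t": time; "joints": joint angles; "joint_velocities": joint speeds; "joint_torque": joint torques, N m; "tcp_pos": TCP position; "ee_rot": TCP orientation; "contact_force": force on the tool from outside, world axes, zero at the start; "moment": the same for the moment, N m; "finger_gap": finger opening in m; "gripper_force": force on a finger pad.
Only numpy, scipy, OpenCV 4.12 (cv2) and the standard library are available. Lean on these libraries where they do the work, as an engineer would, in place of code of your own. Each camera call takes 0.05 s, during which the arm holds its last target. There are 200 camera calls.

TASK

The lid of the round drying chamber is stuck in its gasket. First turn the bar of the vent valve beside it clockwise to its stop, so that the bar lies along the pipe; only then grip the lid's handle, pull the lid straight up until the gasket lets go, and hold it level and still over the pot, about 3 cm above the rim, without letting it fly up. Finish while still gripping the handle and holding the lid there, and leave the beaker, the vial and the dropper bottle where they stand.

Things in the scene. Friction and masses are not known exactly. Their poses are not given: they have to be found in the camera images.
- chamber: drying chamber, fixed: round steel pot, 162 mm over its flange, rim 83 mm above the table, on an aluminium base plate 10 mm thick, x -100 to +100, y -95 to +205 mm. Origin: on the table under the pot's centre. y points along the vent pipe to the valve (its axis at x -10, y +155 mm), z up.
- vent (a joint): angle of the vent valve's bar, rad: 0 shut, grows clockwise seen from above, stop at 1.4 (open; the bar then lies along the pipe, the chamber's y). It starts between 0 and 0.2; stiff by friction (0.05 N m), stays where it is left.
- vent_bar (a point): centre of the valve's black bar, on its upright axis, 82 mm above the table. Bar 52 long x 12 wide x 24 mm high, its top 12 mm above this point; 1 mm under it a hub 20 mm across begins, so keep the fingertips above its underside. The bar's length points at chamber yaw - 0.171 - vent.
- lid: loose aluminium lid, 164 mm across, 12 mm thick, about 0.35 kg, with a grey disc and a handle on top and a plug 10 mm deep below that sits in the pot's gasket. Origin: centre of the flange's underside, on the rim (83 mm up) when shut. The gasket holds it: freeing it takes a pull of about 11 to 20 N, then it lets go with a slight pop about 5 mm up; from there only the weight is felt.
- lid_handle (a point): centre of the black bridge handle's round bar, 14 mm thick and 84 mm long along this point's y, on two 12 mm posts 72 mm apart; 131 mm above the table when shut, 33 mm above the grey disc, over the lid's centre. Axes as the lid's, which is turned up to 0.5 rad from the chamber.
- beaker: bystander, right of the chamber: translucent plastic beaker, 57 mm across, 69 mm tall, standing mouth up; origin at the centre of its underside
- vial: bystander, left of the chamber: dark squat bottle with a big red cap, 36 x 42 x 106 mm tall; origin at the centre of its underside
- dropper: bystander, right of the chamber near the table edge: small amber bottle with a black rubber dropper, 34 mm across, 102 mm tall; origin at the centre of its underside

How it is judged (in metres and radians):
On the way, in this order (a step that is already met when the one before it is completed fails the run):
1. the vent valve is open, the lid still shut (value of joint vent above 1.15 rad and z of lid in the frame of chamber below 0.087 m), for 0.2 s.
2. the lid is pulled free of the gasket by its handle (z of lid in the frame of chamber above 0.095 m and value of joint vent above 1.15 rad and contact force between the fingers and lid above 1 N and distance between the grasp point and lid_handle below 0.045 m), for 0.1 s.
At the end, for the whole second after the job is handed in: vent at least 1.15 rad open; the gripper grips the handle (over 1 N, TCP within 45 mm of the bar's centre) and alone holds the lid still, 18 to 45 mm above the rim, level within 0.15 rad, within 2 cm of the pot's axis; beaker, vial and dropper upright, moved under 2 cm (z of lid in the frame of chamber between 0.101 and 0.128 m and horizontal distance between lid and chamber below 0.02 m and angle between lid's own z axis and vertical below 0.15 rad and linear speed of lid below 0.02 m/s and contact force between lid and chamber below 0.3 N and value of joint vent above 1.15 rad and contact force between the fingers and lid above 1 N and distance between the grasp point and lid_handle below 0.045 m and distance of each of beaker, vial, dropper from where it was at the start of the episode below 0.02 m and angle between each of beaker, vial, dropper's own z axis and vertical below 0.2 rad); the arm keeps its last pose, push and grip.
It fails at once if the lid was lifted before the vent valve was open (z of lid in the frame of chamber above 0.089 m and value of joint vent below 1.1 rad).
It fails at once if the lid flew up (over 65 mm above the rim) (z of lid in the frame of chamber above 0.148 m).
It fails at once if a bystander was pushed away or knocked over (distance of any of beaker, vial, dropper from where it was at the start of the episode above 0.03 m or angle between any of beaker, vial, dropper's own z axis and vertical above 0.4 rad).
It also fails if it takes over 48 s, if anything falls off the work surface, if the arm or the gripper's body presses on something with over 40 N, if the wrist force passes 120 N, or if a joint passes its speed limit or range.

## Working session

There is one attempt and no reset: what is moved stays moved. The work goes in short steps, Python scripts to look and compute and a tool call to move; the robot and the scene stay as the last step left them, time stands still between calls to the robot, and variables do not carry over. Pictures are saved under pics/ and viewed, at most 10 in all, crops included, and the job is handed in when it is done.

Besides the shell and the picture viewer there is one more tool, called after "Emit:" in YAML: its name, and indented under it one key for each argument. step_arm: Moves the arm, as the interface text tells. Its arguments: {"type":"object","properties":{"steps":{"type":"string"}},"required":["steps"]}

```bash
mkdir -p pics; python3 - <<'E'
from station import env,cams
import cv2,numpy as np
s=env.read_state();print(s)
ims=[]
for n in("top","scene"):
    c=cams.read_camera(n);np.savez(n+"0.npz",**c);print(n,c["K"].tolist(),c["R"].tolist(),c["t"].tolist())
    cv2.imwrite(f"pics/{n}0.png",c["frame"][:,:,::-1])
E
```

```text
{'t': 0.0, 'joints': array([69.41516616, 35.29158179, -0.72234204, 81.6394818 ,  0.46413378,
       63.21888699, -2.31411431]), 'joint_velocities': array([-0.04669998,  0.0358901 ,  0.04594763, -0.02589534, -0.02504113,
       -0.05138357,  0.00483002]), 'joint_torque': array([-4.41170314e-04, -4.58943987e+01,  2.08820393e-01, -1.65748250e+01,
       -6.11072453e-02,  2.04712164e-02,  2.21384726e-04]), 'tcp_pos': array([ 0.21209774, -0.61364708,  0.23626536]), 'ee_rot': array([-1.79852947e+02,  2.43201932e-03,  1.90705267e+01]), 'contact_force': array([ 0.15964776, -0.10274208,  0.314513  ]), 'moment': array([0.03616194, 0.0022191 , 0.00908664]), 'gripper_force': 0.0, 'finger_gap': 0.0928751963964552}
top [[351.1262960403679, 0.0, 258.3601114394674], [0.0, 351.1262960403679, 196.76417711439402], [0.0, 0.0, 1.0]] [[-0.01777523266493624, -0.999773120766551, -0.011736613498741067], [-0.9859397560113548, 0.01947756075790341, -0.1659621105650102], [0.16615305781109738, 0.008621578720491381, -0.9860622849295011]] [-0.012908636703758185, 0.5090840215072424, 0.8630120256197118]
scene [[432.52615100791076, 0.0, 255.94042247485686], [0.0, 432.52615100791076, 193.23989106765745], [0.0, 0.0, 1.0]] [[-0.7196531925430995, -0.6942995057079769, -0.006890488820350643], [-0.42806133801036395, 0.4514626968536016, -0.7829079921998816], [0.5466834306646776, -0.560472684190168, -0.622099346498103]] [0.3364316205735358, 0.3123401850994916, 1.145602262155823]
```

View pics/top0.png

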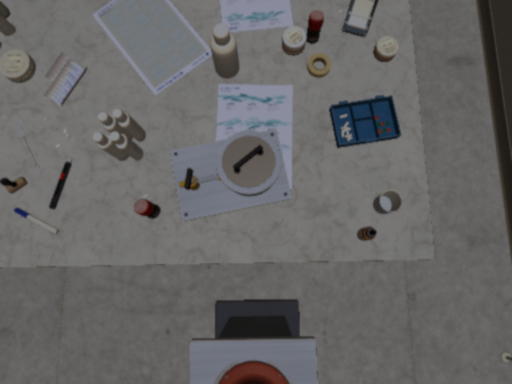

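View pics/scene0.png

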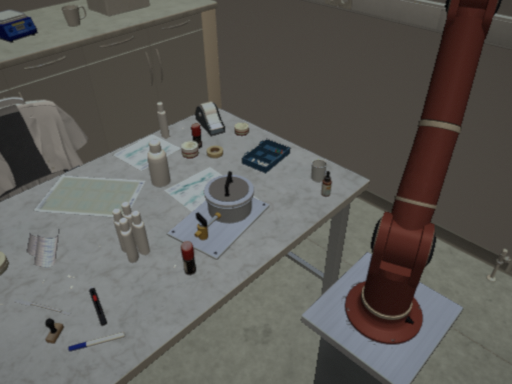

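The top view shows the pot at about (249,162) with its handle from (235,168) to (262,150). The valve bar is at (189,178), the vial at (146,208), the beaker at (386,203) and the dropper at (367,233). Next I'll measure these from the depth map.

```bash
cat > h.py <<'E'
import numpy as np,cv2
def cloud(c):
    z=c["z_map"];v,u=np.indices(z.shape);K=c["K"]
    P=np.stack([(u-K[0,2])/K[0,0]*z,(v-K[1,2])/K[1,1]*z,z],-1)
    return (P-c["t"])@c["R"]   # R^T(P-t)
def pca(X):
    m=X.mean(0);w,V=np.linalg.eigh(np.cov((X-m).T));d=V[:,-1];return m,np.degrees(np.arctan2(d[1],d[0])),np.sqrt(w)
def ext(X,yaw):
    a=np.radians(yaw);q=X@np.array([[np.cos(a),-np.sin(a)],[np.sin(a),np.cos(a)]]);return q.min(0),q.max(0)
E
python3 - <<'E'
from h import *
for n in("top","scene"):
    c=np.load(n+"0.npz");W=cloud(c);g=c["frame"].max(-1);ok=c["z_map"]>0
    def sel(x0,x1,y0,y1,z0,z1,m=True): return ok&(W[...,0]>x0)&(W[...,0]<x1)&(W[...,1]>y0)&(W[...,1]<y1)&(W[...,2]>z0)&(W[...,2]<z1)&m
    if n=="top":
        # seed
        for uv in((249,162),(247,160),(189,178),(146,208),(386,203),(367,233)): print(uv,W[uv[1],uv[0]].round(3),c["frame"][uv[1],uv[0]])
        cx,cy=W[160,247][:2]; vx,vy=W[178,189][:2]
    h=sel(cx-.07,cx+.07,cy-.07,cy+.07,.118,.15); X=W[h]
    m,y,s=pca(X[:,:2]);print(n,"handle",len(X),m.round(4),y.round(1),s.round(4),X[:,2].max(),np.percentile(X[:,2],50))
    r=sel(cx-.12,cx+.12,cy-.12,cy+.12,.088,.105);X=W[r]; (e,rad)=cv2.minEnclosingCircle(X[:,:2].astype(np.float32));print("lid",len(X),e,rad,"z",np.median(X[:,2]))
    b=sel(vx-.06,vx+.06,vy-.045,vy+.045,.075,.11);X=W[b]
    m,y,s=pca(X[:,:2]);print("bar",len(X),m.round(4),y.round(1),s.round(4),np.median(X[:,2]),ext(X[:,:2],y)); 
    b=b&(g<70);X=W[b];print("bardark",len(X),*[q if np.isscalar(q) else q.round(4) for q in pca(X[:,:2])])
    p=sel(cx-.25,cx+.2,cy-.2,cy+.3,.004,.016);rr=cv2.minAreaRect((W[p][:,:2]*1000).astype(np.float32));print("plate",p.sum(),rr)
    if n=="top":
        for u,v in((146,208),(386,203),(367,233)):
            q=W[v,u];X=W[sel(q[0]-.05,q[0]+.05,q[1]-.05,q[1]+.05,.02,.2)];print("by",X.min(0).round(3),X.max(0).round(3))
a=[]
c=np.load("top0.npz")["frame"][115:225,125:300,::-1];cv2.imwrite("pics/crop1.png",cv2.resize(c,None,fx=4.5,fy=4.5,interpolation=cv2.INTER_CUBIC))
E
```

```text
(249, 162) [ 0.586 -0.002  0.1  ] [96 89 85]
(247, 160) [0.582 0.002 0.134] [37 34 33]
(189, 178) [0.55  0.147 0.094] [23 21 20]
(146, 208) [0.477 0.247 0.103] [97 55 49]
(386, 203) [ 0.492 -0.364  0.   ] [122 127 134]
(367, 233) [ 0.408 -0.285  0.078] [36 35 33]
top handle 207 [5.886e-01 3.000e-04] 128.2 [0.0038 0.0245] 0.14235684917576058 0.1369689830064335
lid 3098 (0.5901444554328918, 3.1485007639275864e-05) 0.08180331438779831 z 0.09752048552485858
bar 134 [0.5502 0.1491] 171.2 [0.0038 0.0153] 0.0932744430814923 (array([-0.54798129, -0.24037317]), array([-0.49635142, -0.22626495]))
bardark 122 [0.5491 0.149 ] 170.59233383575562 [0.0037 0.0143]
plate 4990 ((563.2409057617188, 52.042083740234375), (435.9525146484375, 498.36566162109375), 0.14519299566745758)
by [0.463 0.242 0.02 ] [0.5   0.277 0.109]
by [ 0.462 -0.381  0.02 ] [ 0.517 -0.324  0.072]
by [ 0.395 -0.309  0.02 ] [ 0.427 -0.278  0.105]
scene handle 84 [0.5856 0.0071] 127.2 [0.0038 0.0271] 0.1416332812417941 0.13654594007737536
lid 1189 (0.5893945097923279, 0.0018533921102061868) 0.08499177545309067 z 0.09722876657930606
bar 87 [0.548  0.1557] 173.1 [0.0036 0.0164] 0.09053862027519377 (array([-0.55518508, -0.22503783]), array([-0.50230503, -0.21186467]))
bardark 76 [0.5449 0.1558] 171.56966737414442 [0.0037 0.0149]
plate 2621 ((561.8798828125, 52.430694580078125), (436.54278564453125, 496.6888427734375), 0.017407847568392754)
```

View pics/crop1.png

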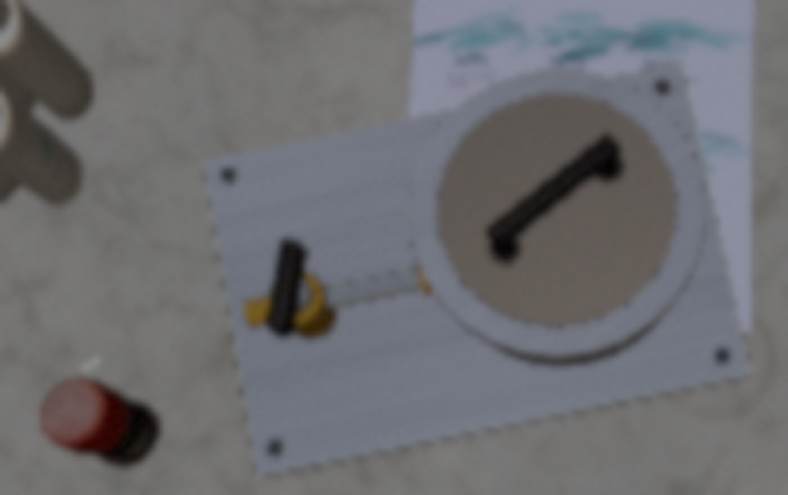

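Measured pot centre is about (0.590, 0.000), and the bar centre about (0.549, 0.152). Their separation of 156 mm fits the 155 mm given. Chamber yaw is about 11.5°, and the bar points at about -9°, so the vent angle is about 0.18. The handle lies at 128°. I'll move above the valve with tool yaw 171.

Emit:
step_arm:
  steps: "50 50 -40 0 -0.18; 50 100 -76 0 -0.36; 50 150 -114 0 -0.54; 50 200 -152 0 -0.72; 50 250 -195 0 -0.9; 50 300 -235 0 -1.08; 50 344 -266 0 -1.26; 50 375 -316 0 -1.44; 50 407 -366 0 -1.62; 50 440 -416 0 -1.8; 50 472 -466 0 -1.98; 50 504 -516 0 -2.16; 50 536 -566 0 -2.34; 50 569 -614 0 -2.5; 50 569 -614 20 -2.65; 50 569 -614 40 -2.65; 50 569 -614 40 -2.65; 50 569 -614 40 -2.65"

```text
t: 2.35
tcp_pos: [0.5498, 0.1519, 0.198]
ee_rot: [180.0, 0.0, 170.9]
contact_force: [0.3, -0.7, 0.4]
finger_gap: 0.0499
gripper_force: 0.0
```

```bash
python3 - <<'E'
from station import env,cams
from h import *
s=env.read_state();print(s["t"],s["tcp_pos"],s["ee_rot"],s["joints"].round(1),s["contact_force"])
c=cams.read_camera("wrist");np.savez("wrist1.npz",**c);cv2.imwrite("pics/wrist1.png",c["frame"][:,:,::-1])
W=cloud(c);ok=c["z_map"]>0
b=ok&(abs(W[...,0]-.549)<.045)&(abs(W[...,1]-.152)<.045)&(W[...,2]>.088)&(W[...,2]<.1)
X=W[b]
if len(X):
  print(len(X),pca(X[:,:2]),np.median(X[:,2]),cv2.minAreaRect((X[:,:2]*1000).astype(np.float32)))
h=ok&(abs(W[...,0]-.59)<.07)&(abs(W[...,1])<.07)&(W[...,2]>.13)&(W[...,2]<.145);X=W[h]
if len(X)>5: print("handle",len(X),pca(X[:,:2]),cv2.minAreaRect((X[:,:2]*1000).astype(np.float32)))
E
```

```text
2.35 [0.54980871 0.15191573 0.19801972] [1.79973268e+02 3.30301037e-02 1.70876766e+02] [  8.7  36.3 -43.2  97.3  28.6  57.9  36.4] [ 0.25707269 -0.74205211  0.43219236]
842 (array([0.5501802 , 0.15157009]), np.float64(170.92585770779013), array([0.00328752, 0.01482327])) 0.09358105430941567 ((551.1178588867188, 151.28028869628906), (11.005936622619629, 51.07795715332031), 81.10041809082031)
handle 23 (array([0.56084162, 0.03061325]), np.float64(69.34364603947866), array([0.00060924, 0.00149513])) ((560.9865112304688, 30.17922592163086), (5.517545223236084, 2.222299337387085), 73.3528823852539)
```

View pics/wrist1.png

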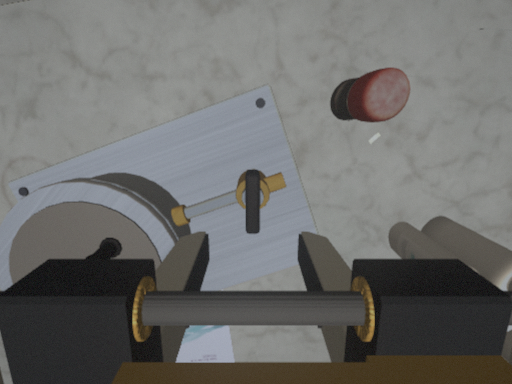

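The wrist view shows the bar centred between the fingers at about (252,200). It measures (0.551, 0.1515), yaw 171°, top at 93.6 mm and 51x11 mm, all as expected. I'll descend and grip it.

Emit:
step_arm:
  steps: "50 -1 0 40 0; 50 -1 0 75 0; 50 -1 0 95 0; 50 -1 0 105 0; 50 -1 0 105 0; 0 -1 0 105 0; 0 -1 0 105 0; 0 -1 0 105 0; 0 -1 0 105 0; 0 -1 0 105 0"

```text
t: 3.65
tcp_pos: [0.5505, 0.1513, 0.0927]
ee_rot: [-179.9, 0.0, 170.9]
contact_force: [-0.8, -1.3, 2.7]
finger_gap: 0.0117
gripper_force: 30.0
```

Emit:
step_arm:
  steps: "0 0 0 0 0.12; 0 0 0 0 0.25; 0 0 0 0 0.38; 0 0 0 0 0.51; 0 0 0 0 0.64; 0 0 0 0 0.77; 0 0 0 0 0.9; 0 0 0 0 1.03; 0 0 0 0 1.13; 0 0 0 0 1.2; 0 0 0 0 1.2; 0 0 0 0 1.2"

```text
t: 5.15
tcp_pos: [0.5505, 0.1512, 0.0927]
ee_rot: [-180.0, 0.0, 102.2]
contact_force: [-0.0, -2.7, 2.4]
finger_gap: 0.0113
gripper_force: 30.0
```

```bash
python3 - <<'E'
from station import env
s=env.read_state();print(s["t"],s["tcp_pos"],s["ee_rot"],s["joints"].round(1),s["contact_force"],s["moment"],s["finger_gap"])
E
```

```text
5.15 [0.55050219 0.15120863 0.09265051] [-1.79981369e+02  3.85831841e-02  1.02173423e+02] [ -5.7  39.7 -18.9 103.3  18.8  40.1 -22.9] [-0.02993451 -2.74844726  2.39726192] [-0.50535586  0.07521716 -0.01047532] 0.011347944222402864
```

Emit:
step_arm:
  steps: "40 0 0 0 0; 40 0 0 0 0; 40 0 0 0 0; 40 0 0 -30 0; 40 0 0 -70 0; 40 0 0 -110 0; 50 -40 2 -115 -0.12; 50 -85 4 -115 -0.24; 50 -130 6 -115 -0.36; 50 -156 6 -115 -0.45; 50 -156 6 -115 -0.45; 50 -156 6 -115 -0.45"

```text
t: 6.65
tcp_pos: [0.5888, 0.0027, 0.2075]
ee_rot: [179.9, -0.1, 128.0]
contact_force: [-1.1, 0.3, 0.4]
finger_gap: 0.0498
gripper_force: 0.0
```

```bash
python3 - <<'E'
from station import env,cams
from h import *
s=env.read_state();print(s["t"],s["tcp_pos"],s["ee_rot"],s["joints"].round(1),s["contact_force"])
for n in("wrist","top"):
    c=cams.read_camera(n);np.savez(n+"2.npz",**c)
    W=cloud(c);ok=c["z_map"]>0
    b=ok&(abs(W[...,0]-.549)<.04)&(abs(W[...,1]-.152)<.045)&(W[...,2]>.086)&(W[...,2]<.1);X=W[b]
    if len(X)>9: print(n,"bar",len(X),pca(X[:,:2]),cv2.minAreaRect((X[:,:2]*1000).astype(np.float32)))
    h=ok&(abs(W[...,0]-.59)<.06)&(abs(W[...,1])<.06)&(W[...,2]>.126)&(W[...,2]<.145);X=W[h]
    if len(X)>9: print(n,"handle",len(X),pca(X[:,:2]),cv2.minAreaRect((X[:,:2]*1000).astype(np.float32)),X[:,2].max())
    if n=="wrist": cv2.imwrite("pics/wrist2.png",c["frame"][:,:,::-1])
E
```

```text
6.65 [0.58880998 0.00271517 0.20753784] [ 1.79942576e+02 -9.31145564e-02  1.27993214e+02] [ 15.8  34.1 -29.5  93.8  19.   57.2  18.1] [-1.06807738  0.27240774  0.43573481]
wrist bar 988 (array([0.55304995, 0.14420431]), np.float64(100.79267692239135), array([0.00350838, 0.01147552])) ((552.9429321289062, 145.69915771484375), (12.127362251281738, 41.64417266845703), 12.176220893859863)
wrist handle 2124 (array([0.58838401, 0.0030529 ]), np.float64(128.34809860764304), array([0.00400982, 0.02400694])) ((590.0474243164062, 0.6858329772949219), (13.918172836303711, 83.88107299804688), 38.33100509643555) 0.13937876463586923
top bar 108 (array([0.55098441, 0.14932351]), np.float64(102.13241735397439), array([0.00352343, 0.01471813])) ((551.6118774414062, 149.9639129638672), (12.087984085083008, 50.445220947265625), 12.473673820495605)
top handle 32 (array([0.56679598, 0.02815019]), np.float64(47.00586105615899), array([0.00352654, 0.0037561 ])) ((567.5179443359375, 28.42717742919922), (11.98819637298584, 11.368825912475586), 28.307235717773438) 0.14174181454471058
```

View pics/wrist2.png

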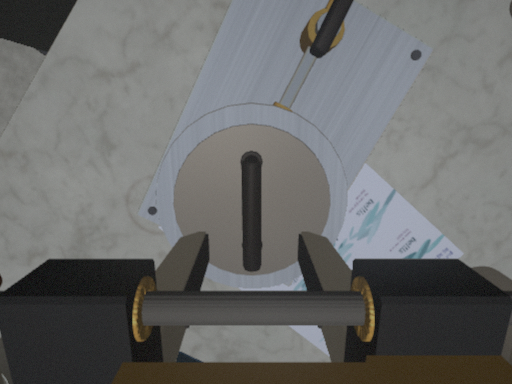

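The wrist view shows the handle from (251,158) to (251,268), centred between the fingers and in line with the tool. It measures 84x14 mm at (0.590, 0.0007). The valve bar at about (325,30) lies along the pipe at 102°, so the vent is open. Now I'll grip the handle.

Emit:
step_arm:
  steps: "50 -2 0 30 0; 50 -2 0 55 0; 50 -2 0 70 0; 50 -2 0 76 0; 50 -2 0 76 0; 0 -2 0 76 0; 0 -2 0 76 0; 0 -2 0 76 0; 0 -2 0 76 0; 0 -2 0 76 0"

```text
t: 8.0
tcp_pos: [0.5904, -0.0012, 0.1316]
ee_rot: [-180.0, 0.0, 127.9]
contact_force: [-0.8, -0.5, 1.5]
finger_gap: 0.0133
gripper_force: 30.0
```

Emit:
step_arm:
  steps: "0 0 0 -1 0; 0 0 0 -1 0; 0 0 0 -2 0; 0 0 0 -2 0; 0 0 0 -3 0; 0 0 0 -3 0"

```text
t: 8.75
tcp_pos: [0.5893, -0.0011, 0.1337]
ee_rot: [-179.9, -0.1, 127.9]
contact_force: [0.6, 0.6, -13.1]
finger_gap: 0.0132
gripper_force: 30.0
```

Emit:
step_arm:
  steps: "0 0 0 -1 0; 0 0 0 -2 0; 0 0 0 -3 0; 0 0 0 -3 0; 0 0 0 -4 0; 0 0 0 -4 0; 0 0 0 -5 0; 0 0 0 -5 0"

```text
t: 9.75
tcp_pos: [0.5906, -0.0008, 0.1395]
ee_rot: [180.0, -0.0, 127.9]
contact_force: [0.6, -0.6, -1.6]
finger_gap: 0.0132
gripper_force: 30.0
```

Emit:
step_arm:
  steps: "0 0 0 -2 0; 0 0 0 -4 0; 0 0 0 -6 0; 0 0 0 -8 0; 0 0 0 -10 0; 0 0 0 -12 0; 0 0 0 -14 0; 0 0 0 -16 0; 0 0 0 -18 0; 0 0 0 -20 0; 0 0 0 -22 0; 0 0 0 -22 0; 0 0 0 -22 0; 0 0 0 -22 0; 0 0 0 -22 0"

```text
t: 11.62
tcp_pos: [0.5904, -0.0011, 0.1614]
ee_rot: [-180.0, -0.0, 127.9]
contact_force: [0.0, 0.3, -3.3]
finger_gap: 0.0132
gripper_force: 30.0
```

```bash
python3 - <<'E'
from station import env,cams
from h import *
s=env.read_state();print(s["t"],s["tcp_pos"],s["ee_rot"],s["contact_force"],s["gripper_force"])
for n in("wrist","scene","top"):
    c=cams.read_camera(n);np.savez(n+"3.npz",**c)
    W=cloud(c);ok=c["z_map"]>0
    d=np.hypot(W[...,0]-.59,W[...,1])
    X=W[ok&(d>.03)&(d<.079)&(W[...,2]>.105)&(W[...,2]<.14)]
    if len(X)>50:
        for _ in range(3):
            A=np.c_[X[:,:2]-[.59,0],np.ones(len(X))];p=np.linalg.lstsq(A,X[:,2],rcond=None)[0];X=X[abs(A@p-X[:,2])<.003]
        print(n,len(X),p,cv2.minEnclosingCircle(X[:,:2].astype(np.float32)))
    if n=="scene": cv2.imwrite("pics/s3.png",cv2.resize(c["frame"][120:300,120:360,::-1],None,fx=3,fy=3))
E
```

```text
11.625 [ 0.59039489 -0.00106716  0.16141516] [-1.79996713e+02 -6.61327681e-03  1.27934587e+02] [ 0.03308326  0.25530509 -3.2819945 ] 29.994275271892548
wrist 27029 [ 0.01458409 -0.01263467  0.12722796] ((0.5899541974067688, 9.715983651403803e-06), 0.07905646413564682)
scene 679 [0.00983649 0.0045783  0.1271926 ] ((0.5900211930274963, 0.00017013557953760028), 0.0789395347237587)
top 881 [ 0.03866566 -0.0453033   0.12989457] ((0.5752891302108765, 0.023060161620378494), 0.07304342836141586)
```

View pics/s3.png

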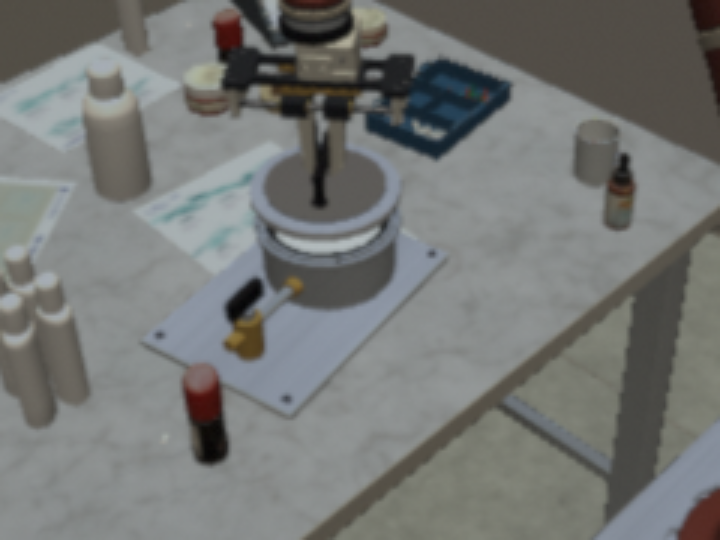

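The scene crop shows the lid at about (325,190), level and clear above the pot. The bystanders are standing where they were, and the valve bar lies along the pipe. The lid's top is at 127 mm, so it's about 30 mm above the rim with about 1° of tilt. Handing in.

```bash
python3 -c "
from station import env
print(env.job_done())"
```

```text
the job is handed in; nothing more can be done
None
```

The vent valve is open and the gripper is holding the lid by its handle, level and about 30 mm above the rim; the bystanders look unmoved. I handed the job in at about 12 s; the hand-in returned no verdict.

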